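Set a fly reel's drag by its clicks

TASK

Set the drag of the black fly reel: back its drag knob off anticlockwise until it comes up against its stop, without forcing it there, then tighten it clockwise by exactly six clicks from the stop and let go with the knob seated in that click. Leave the crate, its glass floats, the spinner and the bobber where they are.

Things in the scene. Friction and masses are not known exactly. Their poses are not given: they have to be found in the camera images.
- reel: Black plastic fly reel, 124 mm across, lying drag side up; its foot is clamped in an oak cradle (205 x 165 mm, 30 mm thick) that is screwed to the shelf, so it does not turn. Origin: on the reel's axis at shelf height, z up; the foot and its two clamps (tops 68 mm high) lie towards +x, reaching 118 mm from the axis. The reel's back plate is 78 mm above the shelf.
- drag_knob: Ribbed round drag knob, 54 mm across, 26 mm high, on the reel's axis; it turns but does not shift. Origin: centre of its underside, 82 mm above the shelf; a fixed steel bezel 63 mm across and 4 mm thick lies under it. Clockwise from above tightens. At the start it stands 3 to 5 clicks from its stop, which is not marked and lies in a different direction each time.
- knob_top (a point): Centre of the knob's silver top, 108 mm above the shelf, on the knob's axis. The white index line points along the knob's own -x and only shows its turn. Inside is a sprung click roller (pawl_ball) that drops between ridges of the knob: 18 clicks a turn, 20 degrees each. Click k lies between ridge k-1 and ridge k; click 0 (between ridge17 and ridge0) is at the stop.
- bobber: Small orange and white bobber, 58 mm ball with a stem, 85 mm high, standing on its foot on the shelf; a bystander. Origin: centre of its underside, z up.
- spinner: Stainless spinner, 130 mm long and 5 mm thick, lying flat on the shelf along its x axis; a bystander. Origin: centre of its underside.
- crate: Open wooden crate, 192 x 192 mm, 72 mm high, with four 84 mm glass floats in its cells (their tops 90 mm above the shelf); a bystander. Origin: centre of its underside.
- float0_center (a point): Centre of a green glass float, an 84 mm ball in the crate; a bystander.
- float1_center (a point): Centre of an amber glass float, an 84 mm ball in the crate; a bystander.
- float2_center (a point): Centre of a clear glass float, an 84 mm ball in the crate; a bystander.
- float3_center (a point): Centre of a green glass float, an 84 mm ball in the crate; a bystander.
- knob_grip (a point): Knob's axis at half height, 95 mm above the shelf. Feel: about 0.2 N m to leave a click, nothing half way (10 degrees), then it pulls ahead by about 0.2 N m into the next; let go within 8 degrees of a click it seats itself. The stop gives 1 degree per 0.25 N m; over 1.3 N m (20 N on stop_lug0) is forcing it. Friction about 0.6: a grip of 25 N slips at about 0.8 N m, 50 N at 1.6.

How it is judged:
By the outcome, as a careful person would: the job done as asked, in the order asked, and still so for the second after the job is handed in, with the robot touching nothing.
It also fails if it takes over 72 s, if anything falls off the work surface, if the arm or the gripper's body presses on something with over 40 N, if the wrist force passes 120 N, or if a joint passes its speed limit or range.

ROBOT

A 6-joint arm with a two-finger parallel gripper is mounted at the origin on the work surface. World frame = base frame: x ahead of the robot, y to its left, z up, the work surface at z = 0. Lengths are in m, angles in degrees, forces in N, time in s.
With the tool pointing down it reaches from about 0.375 to 0.9 m from the base axis. Payload 3.1 kg.
Tool frame: the origin (TCP) lies at the very end of the fingers, on their centre line; the grasp point (between the pads) lies 19 mm behind it; z points along the fingers, x is the direction in which the jaws open and shut, and the axes are right-handed (so a half turn about z gives the same grasp; the last joint's range is limited). The gripper opens to 87 mm and grips with 3 to 60 N. Pads are 19 mm wide; open, the fingers measure 117 mm over their backs; the gripper's body (75 mm by 190 mm) begins 51 mm behind the grasp point.
Start: joints at [-76.289, 30.224, 82.088, -0, 67.689, -10.227], TCP at [0.254, -0.571, 0.223] pointing down, gripper open.
Joint ranges: [-176.69, 176.69], [-43.24, 126.21], [12.49, 139.97], [-82, 262], [0, 151.66], [-163.58, 163.58]. Speed limits (degrees/s): [159.86, 159.86, 180, 180, 180, 180].

INTERFACE

Orientations are given as a 3x3 rotation matrix whose columns are the frame's x, y, z axes.
In Python, from rig import bot gives the robot as it stands.
- The arm moves only by the tool arm_command, never from a script. Its argument "plan" is a list of rows, each an object of numbers: "claw": the opening, from 0 (shut) to 1 (fully open); "dx", "dy", "dz": the shift along the tool's x, y, z in cm; "twist": the turn about the tool's z in degrees. A call has 1 to 8 rows; each row is the pose to reach, as a shift and turn from the pose measured when the call began, along the tool's axes at that moment; what a row does not reach only later rows make up. A row lasts 1/12 s, in which the tool goes at most 41.7 mm and 7.16 degrees, less where a joint would pass 70% of its speed; a pose out of reach is approached as far as the arm can. A call with a gripper value outside its range is refused whole. The fingers move at their own pace and stop on an object; the grip force is fixed at half the most. Time passes only in rows, so rows that repeat a pose let the fingers close. It gives the time, the measured TCP pose, the force and the opening at its end, in the units of the state.
- bot.read_state(): the state, without advancing time (a new reading comes with each control period).
- bot.capture(name): name is "side" or "top"; returns the picture (400x640x3 uint8, red, green, blue); there is no depth.
- bot.calibration(name): a dict with "intrinsics" (3x3 intrinsics, pixels), "k1" (the pictures are not rectified: a ray, as slopes to the right and down, at radius r is drawn at 1 + k1 r^2 times it, then the intrinsics apply), "rvec" (rotation vector, rad) and "tvec" (3), from world to camera coordinates, as OpenCV has them. Camera axes: x right, y down, z forward; pixel columns grow to the right and rows downward; lengths in m; the calibration is good to about 2 mm. A picture is of the moment at which its call begins. calibration takes no time and is no camera call.
- bot.hand_in(): hands the job in, once; it reports no verdict.
The state is a dict: "time_s": time; "joint_positions": joint angles; "qvel": joint speeds; "tau": joint torques, N m; "position": TCP position; "tcp_rot": TCP orientation; "force": force on the tool from outside, world axes, zero at the start; "moment": the same for the moment, N m; "opening": opening from 0.0 (shut) to 1.0 (fully open).
Only numpy, scipy, OpenCV 4.12 (cv2) and the standard library are available. Lean on these libraries where they do the work, as an engineer would, in place of code of your own. Each camera call takes 0.05 s, during which the arm holds its last target.

## Working session

There is one attempt and no reset: what is moved stays moved. The work goes in short steps, Python scripts to look and compute and a tool call to move; the robot and the scene stay as the last step left them, time stands still between calls to the robot, and variables do not carry over. Pictures are saved under pics/ and viewed, and the job is handed in when it is done.

Besides the shell and the picture viewer there is one more tool, called after ">>>" by a JSON object that holds its "method" and its "body". arm_command: Moves the arm, as the interface text tells. Its arguments: {"type":"object","properties":{"plan":{"type":"array"}},"required":["plan"]}

```bash
ls; mkdir -p pics; cat > h.py <<'E'
import numpy as np, cv2
from rig import bot
def shot(cam,name,crop=None,scale=1):
    im=bot.capture(cam)[:,:,::-1].copy()
    cv2.imwrite(f'pics/{name}_full.png',im)
    if crop:
        x0,y0,x1,y1=crop; c=im[y0:y1,x0:x1]
        cv2.imwrite(f'pics/{name}.png',cv2.resize(c,None,fx=scale,fy=scale,interpolation=cv2.INTER_CUBIC))
def cal(cam):
    c=bot.calibration(cam);R=cv2.Rodrigues(np.array(c['rvec'],float))[0];return np.array(c['intrinsics']),c['k1'],R,np.array(c['tvec'],float).ravel()
def proj(cam,P):
    K,k,R,t=cal(cam);p=R@np.array(P,float)+t;s=p[:2]/p[2];s=s*(1+k*(s@s));return (K@[*s,1])[:2]
def atz(cam,u,v,z):
    K,k,R,t=cal(cam);d=np.linalg.inv(K)@[u,v,1];d=d[:2];s=d.copy()
    for _ in range(30): s=d/(1+k*(s@s))
    r=R.T@np.array([*s,1]);o=-R.T@t
    return o+r*(z-o[2])/r[2]
E
python3 - <<'E'
from h import *
shot('side','s0');shot('top','t0')
print(bot.read_state())
for c in('side','top'): K,k,R,t=cal(c);print(K,k,-R.T@t)
E
```

```text
pics
{'time_s': 0.1, 'joint_positions': array([-7.62907364e+01,  3.02729849e+01,  8.21490812e+01, -1.00455409e-03,
        6.76881601e+01, -1.02275753e+01]), 'qvel': array([ 0.0916122 , -0.11869351, -0.18551068,  0.09621729, -0.085557  ,
       -0.02200606]), 'tau': array([-1.03317523e-04, -4.40986669e+01, -1.77150625e+01,  6.34673727e-02,
        5.33908058e-02, -3.10879352e-05]), 'position': array([ 0.25344313, -0.57059251,  0.22167629]), 'tcp_rot': array([[ 4.05734983e-01, -9.13990646e-01, -4.71691295e-04],
       [-9.13988801e-01, -4.05735127e-01,  1.86515605e-03],
       [-1.89611691e-03, -3.25638496e-04, -9.99998149e-01]]), 'force': array([-0.01727772, -0.1632323 , -0.08174894]), 'moment': array([-0.01191371,  0.01415328, -0.00048334]), 'opening': 1.0009062085676919}
[[481.39758999   0.         319.85176854]
 [  0.         481.39758999 202.08424352]
 [  0.           0.           1.        ]] 0.0025604803951222764 [ 0.4219522  -0.67419928  0.69487525]
[[394.68582658   0.         325.57210728]
 [  0.         394.68582658 201.29445098]
 [  0.           0.           1.        ]] -0.07948083119874069 [0.4178515  0.10456896 0.9526321 ]
```

View pics/s0_full.png

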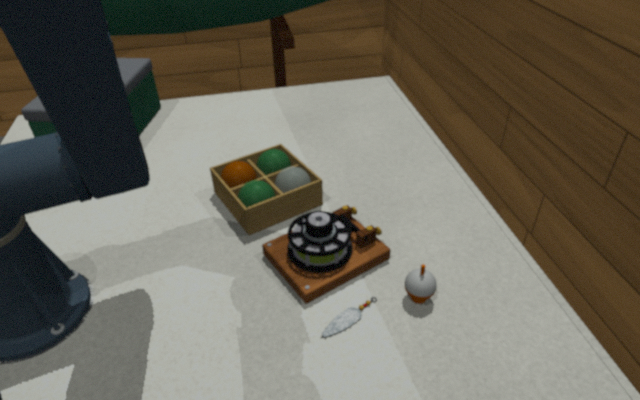

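View pics/t0_full.png

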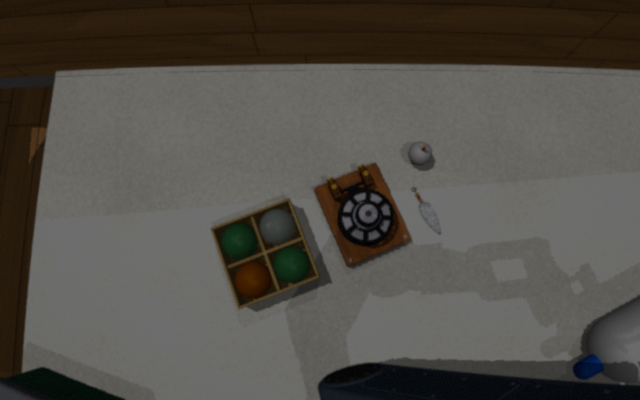

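```bash
python3 - <<'E'
import cv2
a=cv2.imread('pics/t0_full.png')[175:255,325:410];b=cv2.imread('pics/s0_full.png')[200:280,280:360]
f=lambda i:cv2.resize(cv2.convertScaleAbs(i,alpha=1.5),(560,560),interpolation=cv2.INTER_CUBIC)
a=cv2.imread('pics/t0_full.png')[175:245,332:402]
b=cv2.imread('pics/s0_full.png')[200:270,285:355]
cv2.imwrite('pics/t0c.png',f(a));cv2.imwrite('pics/s0c.png',f(b))
E
```

```text
(no output)
```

View pics/t0c.png

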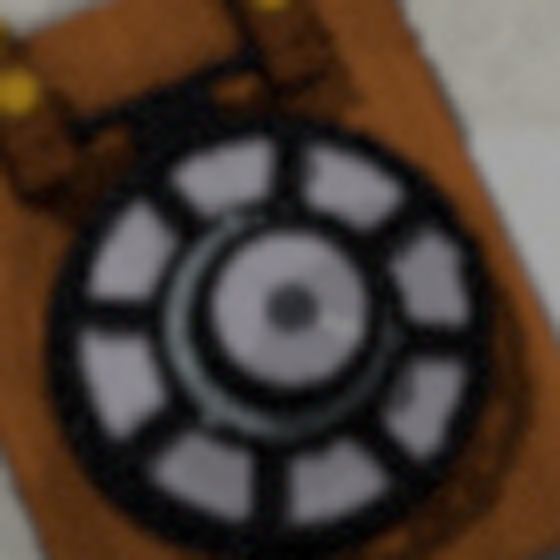

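View pics/s0c.png

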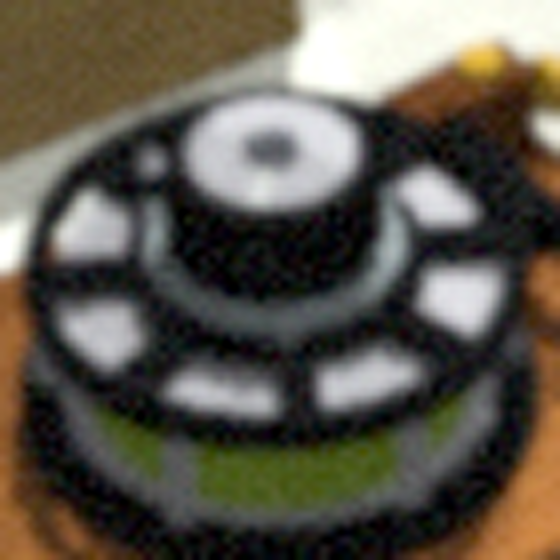

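```bash
python3 - <<'E'
from h import *
f=lambda x,o:(x+.5)/8-.5+o
z=.108
T=atz('top',f(290,332),f(307,175),z);S=atz('side',f(270,285),f(151,200),z)
print(T,S)
# index
for cam,u,v in(('top',f(337,332),f(321,175)),('side',f(262,285),f(192,200))):
    P=atz(cam,u,v,z);d=P-(T if cam=='top' else S);print(cam,d,np.degrees(np.arctan2(d[1],d[0])))
# reel: clamps gold (top crop)
print(atz('top',f(15,332),f(92,175),.068),atz('top',f(270,332),f(5,175),.068))
for n,u,v,z in(('bob',423,150,.03),('float clear',276,224,.048),('g',292,264,.048),('cr corner',318,279,.072),('cr2',291,200,.072),('spin',430,215,0),('spin',414,188,0)): print(n,atz('top',u,v,z))
c=(T+S)/2
print(c,'radius',np.hypot(*c[:2]),'az',np.degrees(np.arctan2(c[1],c[0])))
E
```

```text
[0.54723743 0.01344613 0.108     ] [0.54752459 0.01448179 0.108     ]
top [-0.003894   -0.01265363  0.        ] -107.10511316281948
side [-0.00478997 -0.01420084  0.        ] -108.6393567109085
[0.61611619 0.08664111 0.068     ] [0.64154602 0.0128085  0.068     ]
bob [ 0.71437703 -0.13439002  0.03      ]
float clear [0.53149736 0.21958049 0.048     ]
g [0.43991099 0.18167411 0.048     ]
cr corner [0.4064706  0.12219929 0.072     ]
cr2 [0.58324061 0.18336733 0.072     ]
spin [ 0.55786507 -0.15102726  0.        ]
spin [ 0.62570587 -0.11449555  0.        ]
[0.54738101 0.01396396 0.108     ] radius 0.5475590922916758 az 1.4613268945583342
```

>>> {"method": "arm_command", "body": {"plan": [{"dx":-1,"dy":-1.2,"claw":1},{"dx":-3,"dy":-3.7,"claw":1},{"dx":-5,"dy":-6.1,"claw":1},{"dx":-7,"dy":-8.5,"claw":1},{"dx":-9,"dy":-11,"claw":1},{"dx":-11,"dy":-13.4,"claw":1},{"dx":-13,"dy":-15.9,"claw":1},{"dx":-15,"dy":-18.3,"claw":1}]}}

```text
$.plan[0]: bad value
```

>>> {"method": "arm_command", "body": {"plan": [{"claw":1.0,"dx":-1.0,"dy":-1.2,"dz":0.0,"twist":0.0},{"claw":1.0,"dx":-3.0,"dy":-3.7,"dz":0.0,"twist":0.0},{"claw":1.0,"dx":-5.0,"dy":-6.1,"dz":0.0,"twist":0.0},{"claw":1.0,"dx":-7.0,"dy":-8.5,"dz":0.0,"twist":0.0},{"claw":1.0,"dx":-9.0,"dy":-11.0,"dz":0.0,"twist":0.0},{"claw":1.0,"dx":-11.0,"dy":-13.4,"dz":0.0,"twist":0.0},{"claw":1.0,"dx":-13.0,"dy":-15.9,"dz":0.0,"twist":0.0},{"claw":1.0,"dx":-15.0,"dy":-18.3,"dz":0.0,"twist":0.0}]}}

```text
time_s: 0.77
position: [0.3602, -0.3575, 0.2217]
tcp_rot: [[0.405, -0.914, -0.001], [-0.914, -0.405, 0.003], [-0.003, -0.0, -1.0]]
force: [0.5, 0.4, -0.2]
opening: 1.004
```

>>> {"method": "arm_command", "body": {"plan": [{"claw":1.0,"dx":-2.0,"dy":-2.4,"dz":0.0,"twist":0.0},{"claw":1.0,"dx":-4.0,"dy":-4.9,"dz":0.0,"twist":0.0},{"claw":1.0,"dx":-6.0,"dy":-7.3,"dz":0.0,"twist":0.0},{"claw":1.0,"dx":-8.0,"dy":-9.8,"dz":0.0,"twist":0.0},{"claw":1.0,"dx":-10.0,"dy":-12.2,"dz":0.0,"twist":0.0},{"claw":1.0,"dx":-12.0,"dy":-14.6,"dz":0.0,"twist":0.0},{"claw":1.0,"dx":-14.0,"dy":-17.1,"dz":0.0,"twist":0.0},{"claw":1.0,"dx":-16.0,"dy":-19.5,"dz":0.0,"twist":0.0}]}}

```text
time_s: 1.43
position: [0.4738, -0.1305, 0.222]
tcp_rot: [[0.405, -0.914, -0.001], [-0.914, -0.405, 0.003], [-0.003, -0.0, -1.0]]
force: [-0.5, -0.2, -0.7]
opening: 0.996
```

>>> {"method": "arm_command", "body": {"plan": [{"claw":1.0,"dx":-2.0,"dy":-2.4,"dz":0.0,"twist":0.0},{"claw":1.0,"dx":-4.0,"dy":-4.9,"dz":0.0,"twist":0.0},{"claw":1.0,"dx":-6.0,"dy":-7.3,"dz":0.0,"twist":0.0},{"claw":1.0,"dx":-7.5,"dy":-9.1,"dz":0.0,"twist":0.0},{"claw":1.0,"dx":-9.0,"dy":-11.0,"dz":0.0,"twist":0.0},{"claw":1.0,"dx":-9.5,"dy":-11.6,"dz":0.0,"twist":0.0},{"claw":1.0,"dx":-9.5,"dy":-11.6,"dz":0.0,"twist":0.0},{"claw":1.0,"dx":-9.5,"dy":-11.6,"dz":0.0,"twist":0.0}]}}

```text
time_s: 2.1
position: [0.5408, 0.0032, 0.2219]
tcp_rot: [[0.406, -0.914, -0.003], [-0.914, -0.406, 0.002], [-0.003, 0.001, -1.0]]
force: [-0.2, -0.5, -0.2]
opening: 0.996
```

>>> {"method": "arm_command", "body": {"plan": [{"claw":1.0,"dx":-0.4,"dy":-0.6,"dz":1.0,"twist":0.0},{"claw":1.0,"dx":-0.7,"dy":-1.0,"dz":3.0,"twist":0.0},{"claw":1.0,"dx":-0.7,"dy":-1.0,"dz":5.0,"twist":0.0},{"claw":1.0,"dx":-0.7,"dy":-1.0,"dz":7.0,"twist":0.0},{"claw":1.0,"dx":-0.7,"dy":-1.0,"dz":8.5,"twist":0.0},{"claw":1.0,"dx":-0.7,"dy":-1.0,"dz":9.0,"twist":0.0},{"claw":1.0,"dx":-0.7,"dy":-1.0,"dz":9.0,"twist":0.0},{"claw":1.0,"dx":-0.7,"dy":-1.0,"dz":9.0,"twist":0.0}]}}

```text
time_s: 2.77
position: [0.5469, 0.0132, 0.1319]
tcp_rot: [[0.405, -0.914, -0.003], [-0.914, -0.405, 0.002], [-0.003, 0.002, -1.0]]
force: [-0.0, 0.2, -0.1]
opening: 1.0
```

```bash
python3 - <<'E'
from h import *
shot('side','s1',(240,120,420,280),4)
shot('top','t1',(290,140,440,260),5)
s=bot.read_state();print(s['position'],s['force'],s['moment'],s['joint_positions'])
E
```

```text
[0.54764836 0.0133651  0.13284025] [-0.00033849 -0.27288839 -0.12461147] [ 0.02775532 -0.0083943  -0.0015318 ] [-10.35603135  31.48744527  98.0434975    0.14459178  50.52195595
  55.60970558]
```

View pics/s1.png

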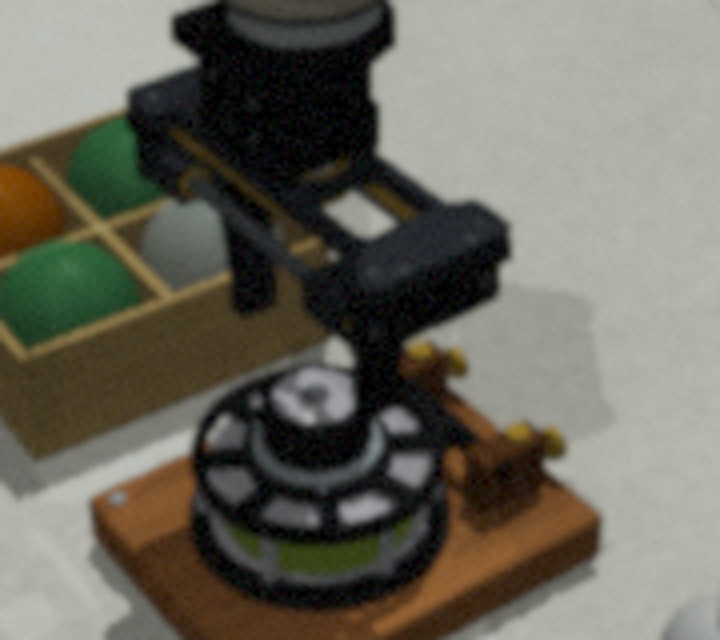

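View pics/t1.png

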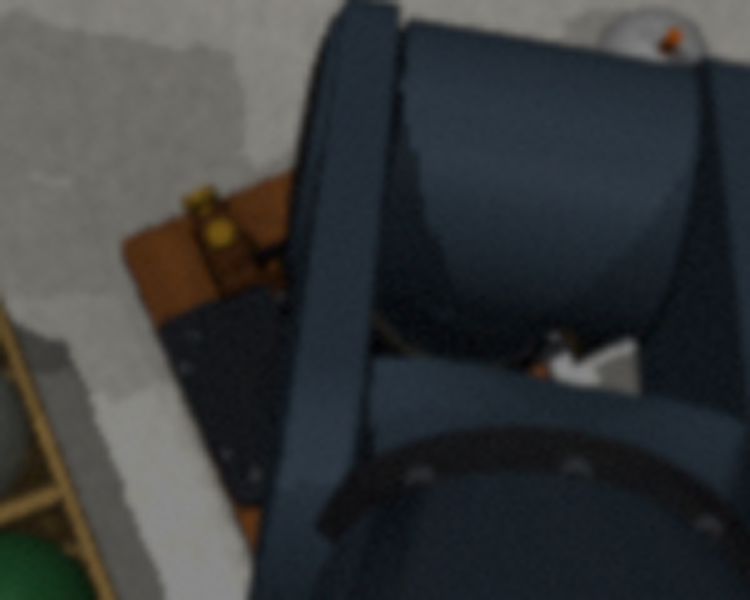

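>>> {"method": "arm_command", "body": {"plan": [{"claw":1.0,"dx":0.0,"dy":0.0,"dz":1.0,"twist":0.0},{"claw":1.0,"dx":0.0,"dy":0.0,"dz":2.0,"twist":0.0},{"claw":1.0,"dx":-0.05,"dy":0.0,"dz":3.0,"twist":0.0},{"claw":1.0,"dx":-0.05,"dy":0.0,"dz":3.8,"twist":0.0},{"claw":1.0,"dx":-0.05,"dy":0.0,"dz":4.4,"twist":0.0},{"claw":1.0,"dx":-0.05,"dy":0.0,"dz":4.6,"twist":0.0},{"claw":1.0,"dx":-0.05,"dy":0.0,"dz":4.6,"twist":0.0},{"claw":1.0,"dx":-0.05,"dy":0.0,"dz":4.6,"twist":0.0}]}}

```text
time_s: 3.53
position: [0.5475, 0.014, 0.0866]
tcp_rot: [[0.406, -0.914, -0.001], [-0.914, -0.406, 0.002], [-0.002, -0.0, -1.0]]
force: [-0.1, 0.1, 0.3]
opening: 0.995
```

```bash
python3 - <<'E'
from h import *
shot('side','s2',(270,160,370,280),5)
s=bot.read_state();print(s['position'],s['force'],s['moment'],s['opening'])
E
```

```text
[0.54770812 0.01389832 0.08697111] [-0.26925635 -0.40490394  0.7740808 ] [ 0.01651802 -0.03133033 -0.01406041] 1.0034391365594626
```

View pics/s2.png

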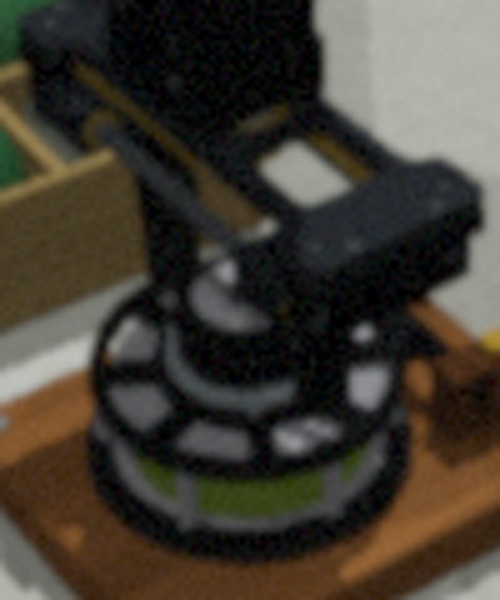

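The fingers straddle the knob, with the left finger at about crop (170,250) and the right at about (325,340). Closing now.

>>> {"method": "arm_command", "body": {"plan": [{"claw":0.75,"dx":0.0,"dy":0.0,"dz":0.0,"twist":0.0},{"claw":0.7,"dx":0.0,"dy":0.0,"dz":0.0,"twist":0.0},{"claw":0.66,"dx":0.0,"dy":0.0,"dz":0.0,"twist":0.0},{"claw":0.64,"dx":0.0,"dy":0.0,"dz":0.0,"twist":0.0},{"claw":0.5,"dx":0.0,"dy":0.0,"dz":0.0,"twist":0.0},{"claw":0.4,"dx":0.0,"dy":0.0,"dz":0.0,"twist":0.0},{"claw":0.4,"dx":0.0,"dy":0.0,"dz":0.0,"twist":0.0},{"claw":0.4,"dx":0.0,"dy":0.0,"dz":0.0,"twist":0.0}]}}

```text
time_s: 4.25
position: [0.5479, 0.0136, 0.0871]
tcp_rot: [[0.406, -0.914, 0.0], [-0.914, -0.406, 0.002], [-0.001, -0.001, -1.0]]
force: [-0.1, -1.9, 0.0]
opening: 0.613
```

```bash
cat >> h.py <<'E'
def st():
    s=bot.read_state();R=s['tcp_rot']
    print('t',s['time_s'],'p',np.round(s['position'],4),'yaw',round(np.degrees(np.arctan2(R[1,0],R[0,0])),2),'F',np.round(s['force'],1),'M',np.round(s['moment'],3),'op',round(s['opening'],3),'j6',round(s['joint_positions'][5],1),'tau6',round(s['tau'][5],3))
E
python3 -c "
from h import *
st()"
```

```text
t 4.25 p [0.5479 0.0136 0.0871] yaw -66.06 F [-0.1 -1.9  0. ] M [-0.24   0.026 -0.056] op 0.613 j6 55.6 tau6 -0.024
```

>>> {"method": "arm_command", "body": {"plan": [{"claw":0.4,"dx":0.0,"dy":0.0,"dz":0.0,"twist":-1.5},{"claw":0.4,"dx":0.0,"dy":0.0,"dz":0.0,"twist":-3.0},{"claw":0.4,"dx":0.0,"dy":0.0,"dz":0.0,"twist":-4.5},{"claw":0.4,"dx":0.0,"dy":0.0,"dz":0.0,"twist":-5.0},{"claw":0.4,"dx":0.0,"dy":0.0,"dz":0.0,"twist":-5.0}]}}

```text
time_s: 4.67
position: [0.5478, 0.0136, 0.0871]
tcp_rot: [[0.484, -0.875, 0.0], [-0.875, -0.484, 0.002], [-0.001, -0.001, -1.0]]
force: [-0.4, -1.4, 0.1]
opening: 0.615
```

```bash
python3 -c "
from h import *
st()"
```

```text
t 4.6667 p [0.5478 0.0136 0.0871] yaw -61.05 F [-0.4 -1.4  0.1] M [-0.197  0.168  0.003] op 0.615 j6 50.6 tau6 -0.049
```

>>> {"method": "arm_command", "body": {"plan": [{"claw":0.4,"dx":0.0,"dy":0.0,"dz":0.0,"twist":-2.0},{"claw":0.4,"dx":0.0,"dy":0.0,"dz":0.0,"twist":-5.0},{"claw":0.4,"dx":0.0,"dy":0.0,"dz":0.0,"twist":-8.0},{"claw":0.4,"dx":0.0,"dy":0.0,"dz":0.0,"twist":-11.0},{"claw":0.4,"dx":0.0,"dy":0.0,"dz":0.0,"twist":-14.0},{"claw":0.4,"dx":0.0,"dy":0.0,"dz":0.0,"twist":-15.0},{"claw":0.4,"dx":0.0,"dy":0.0,"dz":0.0,"twist":-15.0}]}}

```text
time_s: 5.25
position: [0.5479, 0.0137, 0.0871]
tcp_rot: [[0.693, -0.721, 0.0], [-0.721, -0.693, 0.002], [-0.001, -0.001, -1.0]]
force: [-0.2, -0.2, -0.8]
opening: 0.618
```

```bash
python3 -c "
from h import *
st()"
```

```text
t 5.25 p [0.5479 0.0137 0.0871] yaw -46.11 F [-0.2 -0.2 -0.8] M [ 0.046  0.01  -0.171] op 0.618 j6 35.7 tau6 -0.234
```

```bash
python3 - <<'E'
from h import *
shot('side','s3',(270,160,370,280),5);st()
E
```

```text
t 5.3 p [0.5478 0.0137 0.0871] yaw -46.14 F [-0.3  0.3  1.8] M [ 0.002  0.113 -0.137] op 0.612 j6 35.7 tau6 -0.203
```

View pics/s3.png

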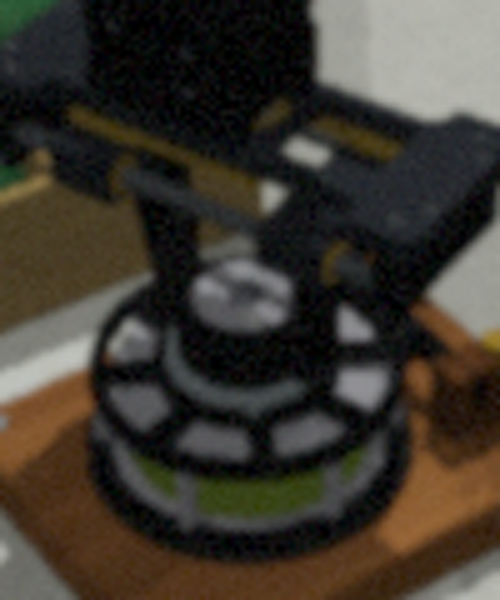

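>>> {"method": "arm_command", "body": {"plan": [{"claw":0.4,"dx":0.0,"dy":0.0,"dz":0.0,"twist":-1.5},{"claw":0.4,"dx":0.0,"dy":0.0,"dz":0.0,"twist":-3.0},{"claw":0.4,"dx":0.0,"dy":0.0,"dz":0.0,"twist":-3.0}]}}

```text
time_s: 5.55
position: [0.5478, 0.0137, 0.0871]
tcp_rot: [[0.73, -0.683, -0.0], [-0.683, -0.73, 0.002], [-0.001, -0.001, -1.0]]
force: [0.3, 0.6, -0.2]
opening: 0.617
```

```bash
python3 -c "
from h import *
st()"
```

```text
t 5.55 p [0.5478 0.0137 0.0871] yaw -43.08 F [ 0.3  0.6 -0.2] M [-0.008 -0.04  -0.018] op 0.617 j6 32.7 tau6 -0.169
```

>>> {"method": "arm_command", "body": {"plan": [{"claw":0.4,"dx":0.0,"dy":0.0,"dz":0.0,"twist":-1.5},{"claw":0.4,"dx":0.0,"dy":0.0,"dz":0.0,"twist":-3.0},{"claw":0.4,"dx":0.0,"dy":0.0,"dz":0.0,"twist":-3.0}]}}

```text
time_s: 5.8
position: [0.5478, 0.0137, 0.0871]
tcp_rot: [[0.766, -0.643, -0.0], [-0.643, -0.766, 0.002], [-0.001, -0.001, -1.0]]
force: [0.2, -0.0, 0.8]
opening: 0.613
```

```bash
python3 -c "
from h import *
st()"
```

```text
t 5.8 p [0.5478 0.0137 0.0871] yaw -40.03 F [ 0.2 -0.   0.8] M [-0.023 -0.039  0.075] op 0.613 j6 29.6 tau6 -0.05
```

>>> {"method": "arm_command", "body": {"plan": [{"claw":0.4,"dx":0.0,"dy":0.0,"dz":0.0,"twist":-1.5},{"claw":0.4,"dx":0.0,"dy":0.0,"dz":0.0,"twist":-3.0},{"claw":0.4,"dx":0.0,"dy":0.0,"dz":0.0,"twist":-3.0}]}}

```text
time_s: 6.05
position: [0.5477, 0.0137, 0.087]
tcp_rot: [[0.799, -0.602, -0.0], [-0.602, -0.799, 0.001], [-0.001, -0.001, -1.0]]
force: [0.4, -0.3, 0.3]
opening: 0.608
```

```bash
python3 -c "
from h import *
st()"
```

```text
t 6.05 p [0.5477 0.0137 0.087 ] yaw -37.0 F [ 0.4 -0.3  0.3] M [-0.035  0.009  0.15 ] op 0.608 j6 26.6 tau6 0.038
```

>>> {"method": "arm_command", "body": {"plan": [{"claw":0.4,"dx":0.0,"dy":0.0,"dz":0.0,"twist":-1.5},{"claw":0.4,"dx":0.0,"dy":0.0,"dz":0.0,"twist":-3.0},{"claw":0.4,"dx":0.0,"dy":0.0,"dz":0.0,"twist":-3.0}]}}

```text
time_s: 6.3
position: [0.5477, 0.0137, 0.0871]
tcp_rot: [[0.829, -0.559, -0.0], [-0.559, -0.829, 0.001], [-0.001, -0.001, -1.0]]
force: [0.1, -0.1, 1.2]
opening: 0.613
```

```bash
python3 -c "
from h import *
st()"
```

```text
t 6.3 p [0.5477 0.0137 0.0871] yaw -33.98 F [ 0.1 -0.1  1.2] M [-0.028  0.088  0.161] op 0.613 j6 23.6 tau6 0.081
```

>>> {"method": "arm_command", "body": {"plan": [{"claw":0.4,"dx":0.0,"dy":0.0,"dz":0.0,"twist":-1.5},{"claw":0.4,"dx":0.0,"dy":0.0,"dz":0.0,"twist":-3.0},{"claw":0.4,"dx":0.0,"dy":0.0,"dz":0.0,"twist":-3.0}]}}

```text
time_s: 6.55
position: [0.5477, 0.0137, 0.0871]
tcp_rot: [[0.857, -0.516, -0.0], [-0.516, -0.857, 0.001], [-0.001, -0.001, -1.0]]
force: [0.3, -0.2, 0.0]
opening: 0.616
```

```bash
python3 -c "
from h import *
st()"
```

```text
t 6.55 p [0.5477 0.0137 0.0871] yaw -31.07 F [ 0.3 -0.2  0. ] M [ 0.012  0.067 -0.027] op 0.616 j6 20.7 tau6 -0.152
```

>>> {"method": "arm_command", "body": {"plan": [{"claw":0.4,"dx":0.0,"dy":0.0,"dz":0.0,"twist":-1.5},{"claw":0.4,"dx":0.0,"dy":0.0,"dz":0.0,"twist":-3.0},{"claw":0.4,"dx":0.0,"dy":0.0,"dz":0.0,"twist":-3.0}]}}

```text
time_s: 6.8
position: [0.5477, 0.0138, 0.0871]
tcp_rot: [[0.882, -0.471, -0.0], [-0.471, -0.882, 0.001], [-0.001, -0.001, -1.0]]
force: [-0.3, 0.3, 0.5]
opening: 0.616
```

```bash
python3 -c "
from h import *
st()"
```

```text
t 6.8 p [0.5477 0.0138 0.0871] yaw -28.09 F [-0.3  0.3  0.5] M [ 0.039 -0.077 -0.158] op 0.616 j6 17.7 tau6 -0.26
```

>>> {"method": "arm_command", "body": {"plan": [{"claw":0.4,"dx":0.0,"dy":0.0,"dz":0.0,"twist":-1.5},{"claw":0.4,"dx":0.0,"dy":0.0,"dz":0.0,"twist":-3.0},{"claw":0.4,"dx":0.0,"dy":0.0,"dz":0.0,"twist":-3.0}]}}

```text
time_s: 7.05
position: [0.5477, 0.0138, 0.0871]
tcp_rot: [[0.906, -0.424, -0.0], [-0.424, -0.906, 0.001], [-0.001, -0.001, -1.0]]
force: [-0.0, -1.7, 0.4]
opening: 0.613
```

```bash
python3 -c "
from h import *
st()"
```

```text
t 7.05 p [0.5477 0.0138 0.0871] yaw -25.1 F [-0.  -1.7  0.4] M [-0.013 -0.017 -0.062] op 0.613 j6 14.7 tau6 -0.18
```

>>> {"method": "arm_command", "body": {"plan": [{"claw":0.4,"dx":0.0,"dy":0.0,"dz":0.0,"twist":-1.5},{"claw":0.4,"dx":0.0,"dy":0.0,"dz":0.0,"twist":-3.0},{"claw":0.4,"dx":0.0,"dy":0.0,"dz":0.0,"twist":-3.0}]}}

```text
time_s: 7.3
position: [0.5477, 0.0138, 0.0871]
tcp_rot: [[0.926, -0.377, -0.0], [-0.377, -0.926, 0.001], [-0.001, -0.001, -1.0]]
force: [1.0, -0.8, 0.7]
opening: 0.616
```

```bash
python3 -c "
from h import *
st()"
```

```text
t 7.3 p [0.5477 0.0138 0.0871] yaw -22.13 F [ 1.  -0.8  0.7] M [-0.025  0.    -0.032] op 0.616 j6 11.8 tau6 -0.151
```

>>> {"method": "arm_command", "body": {"plan": [{"claw":0.4,"dx":0.0,"dy":0.0,"dz":0.0,"twist":-1.5},{"claw":0.4,"dx":0.0,"dy":0.0,"dz":0.0,"twist":-3.0},{"claw":0.4,"dx":0.0,"dy":0.0,"dz":0.0,"twist":-3.0}]}}

```text
time_s: 7.55
position: [0.5476, 0.0138, 0.0871]
tcp_rot: [[0.945, -0.328, -0.0], [-0.328, -0.945, 0.001], [-0.001, -0.001, -1.0]]
force: [-0.2, -1.6, 1.1]
opening: 0.615
```

```bash
python3 -c "
from h import *
st()"
```

```text
t 7.55 p [0.5476 0.0138 0.0871] yaw -19.14 F [-0.2 -1.6  1.1] M [0.051 0.018 0.123] op 0.615 j6 8.8 tau6 -0.022
```

>>> {"method": "arm_command", "body": {"plan": [{"claw":0.4,"dx":0.0,"dy":0.0,"dz":0.0,"twist":-1.5},{"claw":0.4,"dx":0.0,"dy":0.0,"dz":0.0,"twist":-3.0},{"claw":0.4,"dx":0.0,"dy":0.0,"dz":0.0,"twist":-4.5},{"claw":0.4,"dx":0.0,"dy":0.0,"dz":0.0,"twist":-5.0},{"claw":0.4,"dx":0.0,"dy":0.0,"dz":0.0,"twist":-5.0}]}}

```text
time_s: 7.97
position: [0.5476, 0.0138, 0.0871]
tcp_rot: [[0.97, -0.244, -0.0], [-0.244, -0.97, 0.001], [-0.001, -0.001, -1.0]]
force: [0.3, 0.8, -1.3]
opening: 0.612
```

```bash
python3 -c "
from h import *
st()"
```

```text
t 7.9667 p [0.5476 0.0138 0.0871] yaw -14.15 F [ 0.3  0.8 -1.3] M [-0.02   0.014  0.153] op 0.612 j6 3.8 tau6 0.141
```

>>> {"method": "arm_command", "body": {"plan": [{"claw":0.4,"dx":0.0,"dy":0.0,"dz":0.0,"twist":-1.0},{"claw":0.4,"dx":0.0,"dy":0.0,"dz":0.0,"twist":-2.0},{"claw":0.4,"dx":0.0,"dy":0.0,"dz":0.0,"twist":-2.0}]}}

```text
time_s: 8.22
position: [0.5476, 0.0138, 0.0871]
tcp_rot: [[0.978, -0.21, -0.0], [-0.21, -0.978, 0.001], [-0.001, -0.001, -1.0]]
force: [-0.5, 0.4, -0.4]
opening: 0.612
```

```bash
python3 -c "
from h import *
st()"
```

```text
t 8.2167 p [0.5476 0.0138 0.0871] yaw -12.13 F [-0.5  0.4 -0.4] M [ 0.062 -0.124  0.07 ] op 0.612 j6 1.8 tau6 -0.002
```

>>> {"method": "arm_command", "body": {"plan": [{"claw":0.4,"dx":0.0,"dy":0.0,"dz":0.0,"twist":-1.0},{"claw":0.4,"dx":0.0,"dy":0.0,"dz":0.0,"twist":-1.5},{"claw":0.4,"dx":0.0,"dy":0.0,"dz":0.0,"twist":-1.5}]}}

```text
time_s: 8.47
position: [0.5476, 0.0138, 0.0871]
tcp_rot: [[0.983, -0.185, -0.0], [-0.185, -0.983, 0.001], [-0.001, -0.001, -1.0]]
force: [-0.5, -0.5, -0.4]
opening: 0.612
```

```bash
python3 -c "
from h import *
st()"
```

```text
t 8.4667 p [0.5476 0.0138 0.0871] yaw -10.64 F [-0.5 -0.5 -0.4] M [-0.007  0.013 -0.087] op 0.612 j6 0.3 tau6 -0.099
```

>>> {"method": "arm_command", "body": {"plan": [{"claw":0.4,"dx":0.0,"dy":0.0,"dz":0.0,"twist":-1.0},{"claw":0.4,"dx":0.0,"dy":0.0,"dz":0.0,"twist":-1.5},{"claw":0.4,"dx":0.0,"dy":0.0,"dz":0.0,"twist":-1.5}]}}

```text
time_s: 8.72
position: [0.5476, 0.0138, 0.0871]
tcp_rot: [[0.987, -0.159, -0.0], [-0.159, -0.987, 0.001], [-0.001, -0.001, -1.0]]
force: [0.1, -0.9, -0.3]
opening: 0.614
```

```bash
python3 -c "
from h import *
st()"
```

```text
t 8.7167 p [0.5476 0.0138 0.0871] yaw -9.15 F [ 0.1 -0.9 -0.3] M [-0.023  0.026 -0.291] op 0.614 j6 -1.2 tau6 -0.335
```

>>> {"method": "arm_command", "body": {"plan": [{"claw":0.4,"dx":0.0,"dy":0.0,"dz":0.0,"twist":-0.5},{"claw":0.4,"dx":0.0,"dy":0.0,"dz":0.0,"twist":-1.0},{"claw":0.4,"dx":0.0,"dy":0.0,"dz":0.0,"twist":-1.0}]}}

```text
time_s: 8.97
position: [0.5476, 0.0138, 0.0871]
tcp_rot: [[0.99, -0.142, -0.0], [-0.142, -0.99, 0.002], [-0.001, -0.001, -1.0]]
force: [0.1, 0.3, 1.7]
opening: 0.616
```

```bash
python3 -c "
from h import *
st()"
```

```text
t 8.9667 p [0.5476 0.0138 0.0871] yaw -8.17 F [0.1 0.3 1.7] M [-0.035  0.039 -0.491] op 0.616 j6 -2.2 tau6 -0.473
```

>>> {"method": "arm_command", "body": {"plan": [{"claw":0.4,"dx":0.0,"dy":0.0,"dz":0.0,"twist":-0.5},{"claw":0.4,"dx":0.0,"dy":0.0,"dz":0.0,"twist":-0.5},{"claw":0.4,"dx":0.0,"dy":0.0,"dz":0.0,"twist":-0.5}]}}

```text
time_s: 9.22
position: [0.5476, 0.0138, 0.0871]
tcp_rot: [[0.991, -0.134, -0.0], [-0.134, -0.991, 0.002], [-0.001, -0.002, -1.0]]
force: [-0.4, -0.8, 0.1]
opening: 0.618
```

```bash
python3 -c "
from h import *
st()"
```

```text
t 9.2167 p [0.5476 0.0138 0.0871] yaw -7.69 F [-0.4 -0.8  0.1] M [-0.047  0.044 -0.523] op 0.618 j6 -2.7 tau6 -0.558
```

>>> {"method": "arm_command", "body": {"plan": [{"claw":0.4,"dx":0.0,"dy":0.0,"dz":0.0,"twist":1.0},{"claw":0.4,"dx":0.0,"dy":0.0,"dz":0.0,"twist":2.5},{"claw":0.4,"dx":0.0,"dy":0.0,"dz":0.0,"twist":3.5},{"claw":0.4,"dx":0.0,"dy":0.0,"dz":0.0,"twist":3.5},{"claw":0.4,"dx":0.0,"dy":0.0,"dz":0.0,"twist":3.5}]}}

```text
time_s: 9.63
position: [0.5476, 0.0138, 0.0871]
tcp_rot: [[0.981, -0.193, -0.0], [-0.193, -0.981, 0.001], [-0.001, -0.001, -1.0]]
force: [0.4, -0.3, 0.4]
opening: 0.614
```

```bash
python3 -c "
from h import *
st()"
```

```text
t 9.6333 p [0.5476 0.0138 0.0871] yaw -11.13 F [ 0.4 -0.3  0.4] M [-0.007  0.023  0.002] op 0.614 j6 0.8 tau6 -0.014
```

>>> {"method": "arm_command", "body": {"plan": [{"claw":0.4,"dx":0.0,"dy":0.0,"dz":0.0,"twist":2.0},{"claw":0.4,"dx":0.0,"dy":0.0,"dz":0.0,"twist":4.0},{"claw":0.4,"dx":0.0,"dy":0.0,"dz":0.0,"twist":5.0},{"claw":0.4,"dx":0.0,"dy":0.0,"dz":0.0,"twist":5.0}]}}

```text
time_s: 9.97
position: [0.5476, 0.0138, 0.0871]
tcp_rot: [[0.961, -0.277, -0.0], [-0.277, -0.961, 0.001], [-0.001, -0.001, -1.0]]
force: [0.2, -0.1, -1.2]
opening: 0.616
```

```bash
python3 -c "
from h import *
st()"
```

```text
t 9.9667 p [0.5476 0.0138 0.0871] yaw -16.08 F [ 0.2 -0.1 -1.2] M [ 0.    -0.062  0.046] op 0.616 j6 5.7 tau6 0.193
```

>>> {"method": "arm_command", "body": {"plan": [{"claw":0.4,"dx":0.0,"dy":0.0,"dz":0.0,"twist":3.0},{"claw":0.4,"dx":0.0,"dy":0.0,"dz":0.0,"twist":6.0},{"claw":0.4,"dx":0.0,"dy":0.0,"dz":0.0,"twist":9.0},{"claw":0.4,"dx":0.0,"dy":0.0,"dz":0.0,"twist":10.0},{"claw":0.4,"dx":0.0,"dy":0.0,"dz":0.0,"twist":10.0}]}}

```text
time_s: 10.38
position: [0.5477, 0.0138, 0.087]
tcp_rot: [[0.898, -0.44, -0.0], [-0.44, -0.898, 0.001], [-0.001, -0.001, -1.0]]
force: [0.3, -0.7, 0.2]
opening: 0.615
```

```bash
python3 -c "
from h import *
st()"
```

```text
t 10.3833 p [0.5477 0.0138 0.087 ] yaw -26.07 F [ 0.3 -0.7  0.2] M [-0.105 -0.042 -0.119] op 0.615 j6 15.7 tau6 -0.05
```

>>> {"method": "arm_command", "body": {"plan": [{"claw":0.4,"dx":0.0,"dy":0.0,"dz":0.0,"twist":3.0},{"claw":0.4,"dx":0.0,"dy":0.0,"dz":0.0,"twist":6.0},{"claw":0.4,"dx":0.0,"dy":0.0,"dz":0.0,"twist":9.0},{"claw":0.4,"dx":0.0,"dy":0.0,"dz":0.0,"twist":10.0},{"claw":0.4,"dx":0.0,"dy":0.0,"dz":0.0,"twist":10.0}]}}

```text
time_s: 10.8
position: [0.5477, 0.0137, 0.0871]
tcp_rot: [[0.809, -0.588, -0.0], [-0.588, -0.809, 0.001], [-0.001, -0.001, -1.0]]
force: [1.1, 0.6, 0.7]
opening: 0.616
```

```bash
python3 -c "
from h import *
st()"
```

```text
t 10.8 p [0.5477 0.0137 0.0871] yaw -35.98 F [1.1 0.6 0.7] M [-0.043 -0.034  0.139] op 0.616 j6 25.6 tau6 0.207
```

>>> {"method": "arm_command", "body": {"plan": [{"claw":0.4,"dx":0.0,"dy":0.0,"dz":0.0,"twist":3.0},{"claw":0.4,"dx":0.0,"dy":0.0,"dz":0.0,"twist":6.0},{"claw":0.4,"dx":0.0,"dy":0.0,"dz":0.0,"twist":9.0},{"claw":0.4,"dx":0.0,"dy":0.0,"dz":0.0,"twist":10.0},{"claw":0.4,"dx":0.0,"dy":0.0,"dz":0.0,"twist":10.0}]}}

```text
time_s: 11.22
position: [0.5478, 0.0137, 0.0871]
tcp_rot: [[0.695, -0.719, 0.0], [-0.719, -0.695, 0.001], [-0.001, -0.001, -1.0]]
force: [-0.1, -0.1, 0.4]
opening: 0.612
```

```bash
python3 -c "
from h import *
st()"
```

```text
t 11.2167 p [0.5478 0.0137 0.0871] yaw -45.96 F [-0.1 -0.1  0.4] M [-0.041 -0.039 -0.196] op 0.612 j6 35.6 tau6 -0.077
```

>>> {"method": "arm_command", "body": {"plan": [{"claw":0.4,"dx":0.0,"dy":0.0,"dz":0.0,"twist":3.0},{"claw":0.4,"dx":0.0,"dy":0.0,"dz":0.0,"twist":6.0},{"claw":0.4,"dx":0.0,"dy":0.0,"dz":0.0,"twist":9.0},{"claw":0.4,"dx":0.0,"dy":0.0,"dz":0.0,"twist":10.0},{"claw":0.4,"dx":0.0,"dy":0.0,"dz":0.0,"twist":10.0}]}}

```text
time_s: 11.63
position: [0.5478, 0.0136, 0.0871]
tcp_rot: [[0.561, -0.828, -0.0], [-0.828, -0.561, 0.001], [-0.001, -0.001, -1.0]]
force: [1.8, -0.7, 0.8]
opening: 0.613
```

```bash
python3 -c "
from h import *
st()"
```

```text
t 11.6333 p [0.5478 0.0136 0.0871] yaw -55.85 F [ 1.8 -0.7  0.8] M [-0.106 -0.105  0.158] op 0.613 j6 45.5 tau6 0.251
```

>>> {"method": "arm_command", "body": {"plan": [{"claw":0.4,"dx":0.0,"dy":0.0,"dz":0.0,"twist":3.0},{"claw":0.4,"dx":0.0,"dy":0.0,"dz":0.0,"twist":6.0},{"claw":0.4,"dx":0.0,"dy":0.0,"dz":0.0,"twist":9.0},{"claw":0.4,"dx":0.0,"dy":0.0,"dz":0.0,"twist":10.0},{"claw":0.4,"dx":0.0,"dy":0.0,"dz":0.0,"twist":10.0}]}}

```text
time_s: 12.05
position: [0.5479, 0.0136, 0.0871]
tcp_rot: [[0.409, -0.912, 0.0], [-0.912, -0.409, 0.001], [-0.001, -0.001, -1.0]]
force: [0.5, -0.7, 0.0]
opening: 0.613
```

```bash
python3 -c "
from h import *
st()"
```

```text
t 12.05 p [0.5479 0.0136 0.0871] yaw -65.83 F [ 0.5 -0.7  0. ] M [-0.02  -0.    -0.189] op 0.613 j6 55.4 tau6 -0.07
```

>>> {"method": "arm_command", "body": {"plan": [{"claw":0.4,"dx":0.0,"dy":0.0,"dz":0.0,"twist":3.0},{"claw":0.4,"dx":0.0,"dy":0.0,"dz":0.0,"twist":6.0},{"claw":0.4,"dx":0.0,"dy":0.0,"dz":0.0,"twist":9.0},{"claw":0.4,"dx":0.0,"dy":0.0,"dz":0.0,"twist":10.0},{"claw":0.4,"dx":0.0,"dy":0.0,"dz":0.0,"twist":10.0}]}}

```text
time_s: 12.47
position: [0.5478, 0.0135, 0.0871]
tcp_rot: [[0.247, -0.969, 0.0], [-0.969, -0.247, 0.001], [-0.001, -0.0, -1.0]]
force: [0.2, -0.4, 1.1]
opening: 0.612
```

```bash
python3 -c "
from h import *
st()"
```

```text
t 12.4667 p [0.5478 0.0135 0.0871] yaw -75.72 F [ 0.2 -0.4  1.1] M [-0.135  0.034  0.134] op 0.612 j6 65.3 tau6 0.224
```

>>> {"method": "arm_command", "body": {"plan": [{"claw":0.4,"dx":0.0,"dy":0.0,"dz":0.0,"twist":3.0},{"claw":0.4,"dx":0.0,"dy":0.0,"dz":0.0,"twist":6.0},{"claw":0.4,"dx":0.0,"dy":0.0,"dz":0.0,"twist":9.0},{"claw":0.4,"dx":0.0,"dy":0.0,"dz":0.0,"twist":10.0},{"claw":0.4,"dx":0.0,"dy":0.0,"dz":0.0,"twist":10.0}]}}

```text
time_s: 12.88
position: [0.5479, 0.0135, 0.087]
tcp_rot: [[0.075, -0.997, 0.0], [-0.997, -0.075, 0.001], [-0.001, -0.0, -1.0]]
force: [0.8, -0.4, 0.9]
opening: 0.614
```

```bash
python3 -c "
from h import *
st()"
```

```text
t 12.8833 p [0.5479 0.0135 0.087 ] yaw -85.68 F [ 0.8 -0.4  0.9] M [-0.094  0.025 -0.068] op 0.614 j6 75.3 tau6 -0.014
```

>>> {"method": "arm_command", "body": {"plan": [{"claw":0.4,"dx":0.0,"dy":0.0,"dz":0.0,"twist":3.0},{"claw":0.4,"dx":0.0,"dy":0.0,"dz":0.0,"twist":6.0},{"claw":0.4,"dx":0.0,"dy":0.0,"dz":0.0,"twist":9.0},{"claw":0.4,"dx":0.0,"dy":0.0,"dz":0.0,"twist":10.0},{"claw":0.4,"dx":0.0,"dy":0.0,"dz":0.0,"twist":10.0}]}}

```text
time_s: 13.3
position: [0.5478, 0.0134, 0.0871]
tcp_rot: [[-0.097, -0.995, 0.0], [-0.995, 0.097, 0.001], [-0.001, -0.0, -1.0]]
force: [-0.4, -1.3, -0.5]
opening: 0.612
```

```bash
python3 -c "
from h import *
st()"
```

```text
t 13.3 p [0.5478 0.0134 0.0871] yaw -95.58 F [-0.4 -1.3 -0.5] M [-0.042  0.043  0.137] op 0.612 j6 85.2 tau6 0.211
```

>>> {"method": "arm_command", "body": {"plan": [{"claw":0.4,"dx":0.0,"dy":0.0,"dz":0.0,"twist":3.0},{"claw":0.4,"dx":0.0,"dy":0.0,"dz":0.0,"twist":6.0},{"claw":0.4,"dx":0.0,"dy":0.0,"dz":0.0,"twist":9.0},{"claw":0.4,"dx":0.0,"dy":0.0,"dz":0.0,"twist":10.0},{"claw":0.4,"dx":0.0,"dy":0.0,"dz":0.0,"twist":10.0}]}}

```text
time_s: 13.72
position: [0.5479, 0.0134, 0.0871]
tcp_rot: [[-0.268, -0.963, 0.0], [-0.963, 0.268, 0.001], [-0.001, 0.0, -1.0]]
force: [0.3, -1.6, 0.3]
opening: 0.611
```

```bash
python3 -c "
from h import *
st()"
```

```text
t 13.7167 p [0.5479 0.0134 0.0871] yaw -105.54 F [ 0.3 -1.6  0.3] M [-0.019 -0.052 -0.043] op 0.611 j6 95.1 tau6 0.024
```

>>> {"method": "arm_command", "body": {"plan": [{"claw":0.4,"dx":0.0,"dy":0.0,"dz":0.0,"twist":3.0},{"claw":0.4,"dx":0.0,"dy":0.0,"dz":0.0,"twist":6.0},{"claw":0.4,"dx":0.0,"dy":0.0,"dz":0.0,"twist":9.0},{"claw":0.4,"dx":0.0,"dy":0.0,"dz":0.0,"twist":10.0},{"claw":0.4,"dx":0.0,"dy":0.0,"dz":0.0,"twist":10.0}]}}

```text
time_s: 14.13
position: [0.5478, 0.0133, 0.087]
tcp_rot: [[-0.429, -0.903, 0.0], [-0.903, 0.429, 0.001], [-0.001, 0.0, -1.0]]
force: [-1.3, -1.4, 0.5]
opening: 0.611
```

```bash
python3 -c "
from h import *
st()"
```

```text
t 14.1333 p [0.5478 0.0133 0.087 ] yaw -115.44 F [-1.3 -1.4  0.5] M [-0.002  0.05   0.194] op 0.611 j6 105.0 tau6 0.229
```

>>> {"method": "arm_command", "body": {"plan": [{"claw":0.4,"dx":0.0,"dy":0.0,"dz":0.0,"twist":3.0},{"claw":0.4,"dx":0.0,"dy":0.0,"dz":0.0,"twist":6.0},{"claw":0.4,"dx":0.0,"dy":0.0,"dz":0.0,"twist":9.0},{"claw":0.4,"dx":0.0,"dy":0.0,"dz":0.0,"twist":10.0},{"claw":0.4,"dx":0.0,"dy":0.0,"dz":0.0,"twist":10.0}]}}

```text
time_s: 14.55
position: [0.5478, 0.0133, 0.087]
tcp_rot: [[-0.579, -0.815, 0.0], [-0.815, 0.579, 0.001], [-0.001, 0.001, -1.0]]
force: [-1.1, -1.8, 0.4]
opening: 0.61
```

```bash
python3 -c "
from h import *
st()"
```

```text
t 14.55 p [0.5478 0.0133 0.087 ] yaw -125.4 F [-1.1 -1.8  0.4] M [-0.097  0.002 -0.203] op 0.61 j6 115.0 tau6 -0.066
```

>>> {"method": "arm_command", "body": {"plan": [{"claw":0.4,"dx":0.0,"dy":0.0,"dz":0.0,"twist":2.0},{"claw":0.4,"dx":0.0,"dy":0.0,"dz":0.0,"twist":4.0},{"claw":0.4,"dx":0.0,"dy":0.0,"dz":0.0,"twist":5.5},{"claw":0.4,"dx":0.0,"dy":0.0,"dz":0.0,"twist":5.5},{"claw":0.4,"dx":0.0,"dy":0.0,"dz":0.0,"twist":5.5}]}}

```text
time_s: 14.97
position: [0.5478, 0.0132, 0.087]
tcp_rot: [[-0.653, -0.757, 0.0], [-0.757, 0.653, 0.001], [-0.001, 0.001, -1.0]]
force: [-0.2, -1.8, 0.8]
opening: 0.616
```

```bash
python3 -c "
from h import *
st()"
```

```text
t 14.9667 p [0.5478 0.0132 0.087 ] yaw -130.81 F [-0.2 -1.8  0.8] M [-0.056 -0.065 -0.033] op 0.616 j6 120.4 tau6 -0.005
```

>>> {"method": "arm_command", "body": {"plan": [{"claw":0.65,"dx":0.0,"dy":0.0,"dz":0.0,"twist":0.0},{"claw":0.75,"dx":0.0,"dy":0.0,"dz":0.0,"twist":0.0},{"claw":0.9,"dx":0.0,"dy":0.0,"dz":0.0,"twist":0.0},{"claw":1.0,"dx":0.0,"dy":0.0,"dz":0.0,"twist":0.0},{"claw":1.0,"dx":0.0,"dy":0.0,"dz":0.0,"twist":0.0},{"claw":1.0,"dx":0.0,"dy":0.0,"dz":0.0,"twist":0.0},{"claw":1.0,"dx":0.0,"dy":0.0,"dz":0.0,"twist":0.0}]}}

```text
time_s: 15.55
position: [0.5478, 0.0133, 0.0871]
tcp_rot: [[-0.653, -0.757, 0.0], [-0.757, 0.653, 0.001], [-0.001, 0.001, -1.0]]
force: [-0.3, -0.0, -0.8]
opening: 0.969
```

>>> {"method": "arm_command", "body": {"plan": [{"claw":1.0,"dx":0.0,"dy":0.0,"dz":-0.5,"twist":0.0},{"claw":1.0,"dx":0.0,"dy":0.0,"dz":-2.0,"twist":0.0},{"claw":1.0,"dx":0.0,"dy":0.0,"dz":-4.0,"twist":0.0},{"claw":1.0,"dx":0.0,"dy":0.0,"dz":-6.0,"twist":0.0},{"claw":1.0,"dx":0.0,"dy":0.0,"dz":-8.0,"twist":0.0},{"claw":1.0,"dx":0.0,"dy":0.0,"dz":-10.0,"twist":0.0},{"claw":1.0,"dx":0.0,"dy":0.0,"dz":-12.0,"twist":0.0},{"claw":1.0,"dx":0.0,"dy":0.0,"dz":-12.0,"twist":0.0}]}}

```text
time_s: 16.22
position: [0.5505, 0.0128, 0.2114]
tcp_rot: [[-0.653, -0.757, 0.009], [-0.757, 0.653, -0.0], [-0.006, -0.007, -1.0]]
force: [1.0, 0.5, -0.3]
opening: 0.999
```

```bash
python3 - <<'E'
from h import *
st()
shot('side','s4',(285,200,355,270),8);shot('top','t4')
E
```

```text
t 16.2167 p [0.5505 0.0128 0.2114] yaw -130.78 F [ 1.   0.5 -0.3] M [0.138 0.031 0.037] op 0.999 j6 120.4 tau6 0.002
```

View pics/s4.png

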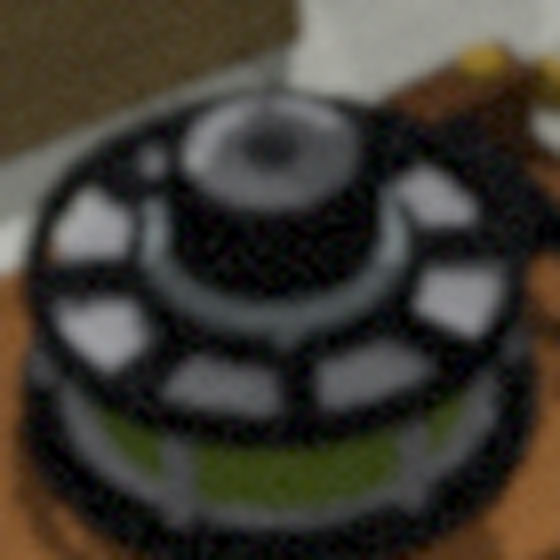

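View pics/s4_full.png

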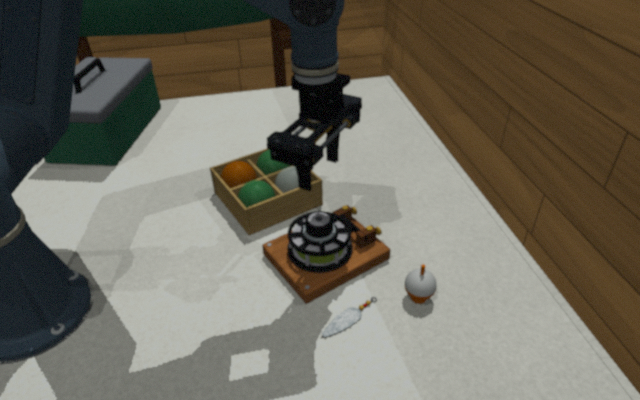

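>>> {"method": "arm_command", "body": {"plan": [{"claw":1.0,"dx":2.0,"dy":-0.6,"dz":0.0,"twist":0.0},{"claw":1.0,"dx":5.0,"dy":-1.5,"dz":0.0,"twist":0.0},{"claw":1.0,"dx":8.0,"dy":-2.5,"dz":0.0,"twist":0.0},{"claw":1.0,"dx":11.0,"dy":-3.5,"dz":0.0,"twist":0.0},{"claw":1.0,"dx":14.0,"dy":-4.5,"dz":0.0,"twist":0.0},{"claw":1.0,"dx":17.0,"dy":-5.3,"dz":0.0,"twist":0.0},{"claw":1.0,"dx":20.0,"dy":-6.3,"dz":0.0,"twist":0.0},{"claw":1.0,"dx":22.0,"dy":-7.0,"dz":0.0,"twist":0.0}]}}

```text
time_s: 16.98
position: [0.4553, -0.2007, 0.2059]
tcp_rot: [[-0.654, -0.756, -0.001], [-0.756, 0.654, 0.002], [-0.001, 0.002, -1.0]]
force: [0.8, -0.4, 0.4]
opening: 1.001
```

>>> {"method": "arm_command", "body": {"plan": [{"claw":1.0,"dx":2.0,"dy":-0.6,"dz":0.0,"twist":0.0},{"claw":1.0,"dx":5.0,"dy":-1.5,"dz":0.0,"twist":0.0},{"claw":1.0,"dx":8.0,"dy":-1.5,"dz":0.0,"twist":0.0},{"claw":1.0,"dx":11.0,"dy":-1.5,"dz":0.0,"twist":0.0},{"claw":1.0,"dx":14.0,"dy":-1.5,"dz":0.0,"twist":0.0},{"claw":1.0,"dx":15.0,"dy":-1.5,"dz":0.0,"twist":0.0},{"claw":1.0,"dx":15.0,"dy":-1.5,"dz":0.0,"twist":0.0},{"claw":1.0,"dx":15.0,"dy":-1.5,"dz":0.0,"twist":0.0}]}}

```text
time_s: 17.65
position: [0.368, -0.3233, 0.2048]
tcp_rot: [[-0.656, -0.755, -0.002], [-0.755, 0.656, 0.005], [-0.002, 0.005, -1.0]]
force: [-0.0, 1.3, -0.6]
opening: 1.001
```

```bash
python3 - <<'E'
from h import *
st()
A=bot.capture('side')[:,:,::-1];B=bot.capture('top')[:,:,::-1]
cv2.imwrite('pics/s5_full.png',A);cv2.imwrite('pics/t5_full.png',B)
f=lambda i:cv2.resize(cv2.convertScaleAbs(i,alpha=1.4),(560,560),interpolation=cv2.INTER_CUBIC)
a0=cv2.imread('pics/t0_full.png');b0=cv2.imread('pics/s0_full.png')
def rect(im,cam):
    c=np.array([.5474,.0140,.108]);N=400
    g=np.linspace(-.03,.03,N);m=np.zeros((N,N,2),np.float32)
    for i in range(N):
        for j in range(N): m[i,j]=proj_(cam,[c[0]+g[j],c[1]-g[i],c[2]])
    return cv2.resize(cv2.remap(im,m[...,0],m[...,1],cv2.INTER_CUBIC),(300,300))
C={k:cal(k) for k in('side','top')}
def proj_(cam,P):
    K,k,R,t=C[cam];p=R@np.array(P)+t;s=p[:2]/p[2];s=s*(1+k*(s@s));return (K@[*s,1])[:2]
g=lambda i:cv2.normalize(i,None,0,255,cv2.NORM_MINMAX)
cv2.imwrite('pics/cmp.png',np.vstack([np.hstack([g(rect(a0,'top')),g(rect(B,'top'))]),np.hstack([g(rect(b0,'side')),g(rect(A,'side'))])]))
E
```

```text
t 17.65 p [ 0.368  -0.3233  0.2048] yaw -130.97 F [-0.   1.3 -0.6] M [ 0.175  0.005 -0.058] op 1.001 j6 76.5 tau6 -0.014
```

View pics/cmp.png

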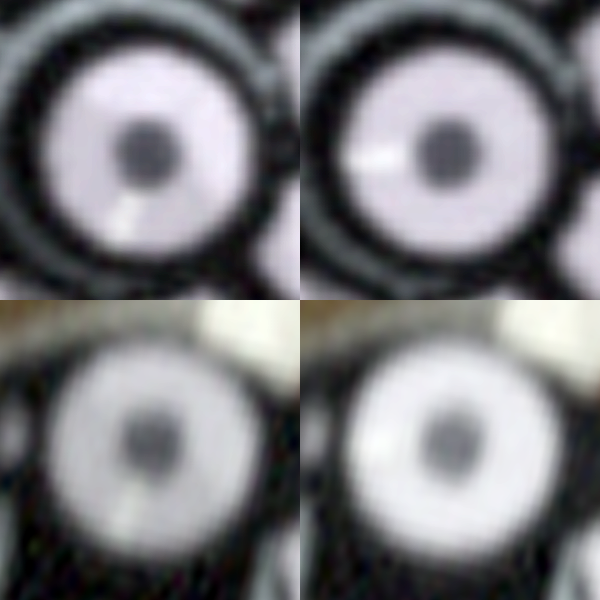

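View pics/s5_full.png

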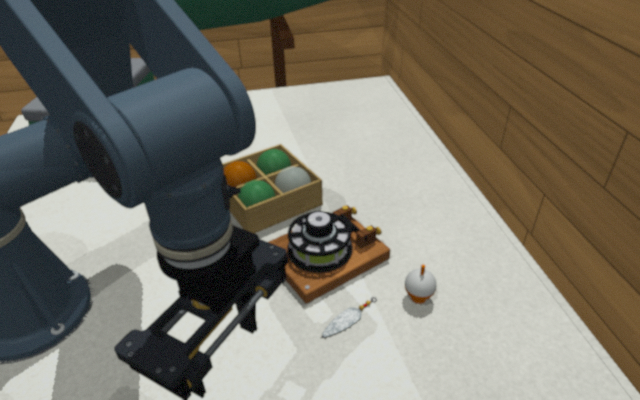

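```bash
python3 - <<'E'
from h import *
def prof(cam,im,c,r):
    th=np.radians(np.arange(0,360,1.));v=np.zeros(360)
    g=cv2.cvtColor(im,cv2.COLOR_BGR2GRAY).astype(np.float32)
    for rr in r:
        P=np.array([proj(cam,[c[0]+rr*np.cos(t),c[1]+rr*np.sin(t),.108]) for t in th],np.float32)
        v+=cv2.remap(g,P[None,:,0],P[None,:,1],cv2.INTER_CUBIC)[0]
    return v/len(r)
for cam,n in(('top','t0'),('top','t5'),('side','s0'),('side','s5')):
    im=cv2.imread(f'pics/{n}_full.png')
    # centre: fit dark hub in image
    c0=np.array([.5474,.0140])
    g=cv2.cvtColor(im,cv2.COLOR_BGR2GRAY).astype(np.float32)
    for _ in range(5):
        xs=np.linspace(-.009,.009,37);X,Y=np.meshgrid(xs,xs);k=X**2+Y**2<.009**2
        P=np.array([proj(cam,[c0[0]+a,c0[1]+b,.108]) for a,b in zip(X[k],Y[k])],np.float32)
        w=cv2.remap(g,P[None,:,0],P[None,:,1],cv2.INTER_CUBIC)[0];w=np.clip(np.percentile(w,70)-w-10,0,None)
        c0=c0+[np.sum(w*X[k])/w.sum(),np.sum(w*Y[k])/w.sum()]
    v=prof(cam,im,c0,[.011,.0125,.014,.0155])
    base=cv2.medianBlur(np.tile(v,3).astype(np.float32)[None],5)[0]
    b=np.array([np.median(np.take(v,range(i-40,i+41),mode='wrap')) for i in range(360)])
    d=v-b;i=d.argmax();idx=np.arange(i-14,i+15);w=np.clip(np.take(d,idx,mode='wrap')-.25*d.max(),0,None)
    print(n,c0.round(4),'peak',i-360,'centroid',(w*idx).sum()/w.sum()-360,d.max().round(1))
E
```

```text
Traceback (most recent call last):
  File "h.py", line 12, in proj
    K,k,R,t=cal(cam);p=R@np.array(P,float)+t;s=p[:2]/p[2];s=s*(1+k*(s@s));return (K@[*s,1])[:2]
            ~~~^^^^^
  File "h.py", line 10, in cal
    c=bot.calibration(cam);R=cv2.Rodrigues(np.array(c['rvec'],float))[0];return np.array(c['intrinsics']),c['k1'],R,np.array(c['tvec'],float).ravel()
ValueError: time passes only in moves, steps and waits
```

```bash
sed -i 's/^def cal(cam):/import functools\n@functools.lru_cache(None)\ndef cal(cam):/' h.py; python3 - <<'E'
from h import *
def prof(cam,im,c,r):
    th=np.radians(np.arange(0,360,1.));v=np.zeros(360)
    g=cv2.cvtColor(im,cv2.COLOR_BGR2GRAY).astype(np.float32)
    for rr in r:
        P=np.array([proj(cam,[c[0]+rr*np.cos(t),c[1]+rr*np.sin(t),.108]) for t in th],np.float32)
        v+=cv2.remap(g,P[None,:,0],P[None,:,1],cv2.INTER_CUBIC)[0]
    return v/len(r)
for cam,n in(('top','t0'),('top','t5'),('side','s0'),('side','s5')):
    im=cv2.imread(f'pics/{n}_full.png')
    c0=np.array([.5474,.0140])
    g=cv2.cvtColor(im,cv2.COLOR_BGR2GRAY).astype(np.float32)
    for _ in range(5):
        xs=np.linspace(-.009,.009,37);X,Y=np.meshgrid(xs,xs);k=X**2+Y**2<.009**2
        P=np.array([proj(cam,[c0[0]+a,c0[1]+b,.108]) for a,b in zip(X[k],Y[k])],np.float32)
        w=cv2.remap(g,P[None,:,0],P[None,:,1],cv2.INTER_CUBIC)[0];w=np.clip(np.percentile(w,70)-w-10,0,None)
        c0=c0+[np.sum(w*X[k])/w.sum(),np.sum(w*Y[k])/w.sum()]
    v=prof(cam,im,c0,[.011,.0125,.014,.0155])
    b=np.array([np.median(np.take(v,range(i-40,i+41),mode='wrap')) for i in range(360)])
    d=v-b;i=d.argmax();idx=np.arange(i-14,i+15);w=np.clip(np.take(d,idx,mode='wrap')-.25*d.max(),0,None)
    print(n,c0.round(4),'peak',i-360,'centroid',(w*idx).sum()/w.sum()-360,d.max().round(1))
E
```

```text
t0 [0.5469 0.0128] peak -110 centroid -110.21019474697823 11.8
t5 [0.5472 0.0131] peak -177 centroid -177.18298445541583 12.3
s0 [0.5479 0.0147] peak -113 centroid -111.58315757262548 14.5
s5 [0.548  0.0149] peak -183 centroid -184.44959142137014 7.2
```

```bash
cat > cmp.py <<'E'
from h import *
import sys
def rect(n,cam,crop=None):
    im=cv2.imread(f'pics/{n}_full.png')
    N=300;g=np.linspace(-.022,.022,61);m=np.array([[proj(cam,[.548+a,.0148-b,.108]) if cam=='side' else proj(cam,[.547+a,.013-b,.108]) for a in g] for b in g],np.float32)
    m=cv2.resize(m,(N,N))
    o=cv2.remap(im,m[...,0],m[...,1],cv2.INTER_CUBIC).astype(float)
    Y,X=np.mgrid[:N,:N];r=np.hypot(X-150,Y-150);k=(r<115)
    lo,hi=np.percentile(o[k],2),np.percentile(o[k],99.7)
    return np.clip((o-lo)/(hi-lo)*255,0,255).astype(np.uint8)
ns=sys.argv[2:]
L=[rect(n,'top' if n[0]=='t' else 'side') for n in ns]
while len(L)<4:L.append(L[-1]*0)
cv2.imwrite(f'pics/{sys.argv[1]}.png',np.vstack([np.hstack(L[:2]),np.hstack(L[2:4])]))
E
python3 cmp.py c2 s1 s2 s0 s5
```

```text
(no output)
```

View pics/c2.png

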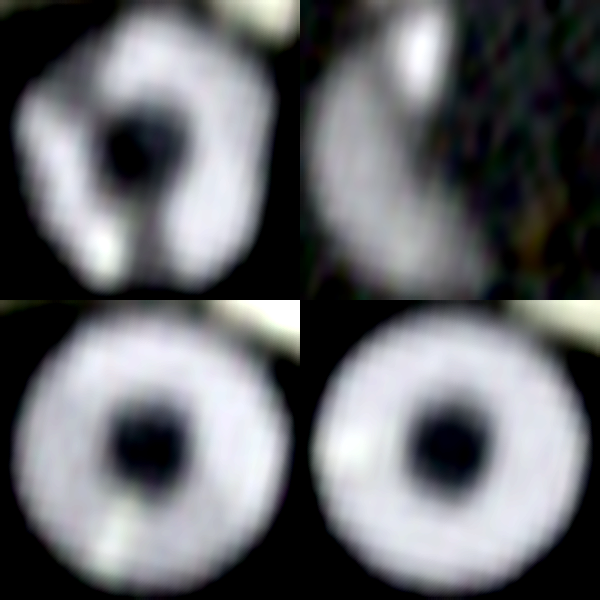

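>>> {"method": "arm_command", "body": {"plan": [{"claw":1.0,"dx":0.0,"dy":0.0,"dz":0.0,"twist":0.0},{"claw":1.0,"dx":0.0,"dy":0.0,"dz":0.0,"twist":0.0},{"claw":1.0,"dx":0.0,"dy":0.0,"dz":0.0,"twist":0.0},{"claw":1.0,"dx":0.0,"dy":0.0,"dz":0.0,"twist":0.0},{"claw":1.0,"dx":0.0,"dy":0.0,"dz":0.0,"twist":0.0},{"claw":1.0,"dx":0.0,"dy":0.0,"dz":0.0,"twist":0.0},{"claw":1.0,"dx":0.0,"dy":0.0,"dz":0.0,"twist":0.0},{"claw":1.0,"dx":0.0,"dy":0.0,"dz":0.0,"twist":0.0}]}}

```text
time_s: 18.42
position: [0.3688, -0.3226, 0.2052]
tcp_rot: [[-0.654, -0.757, -0.001], [-0.757, 0.654, 0.004], [-0.002, 0.004, -1.0]]
force: [-0.5, 0.4, -0.6]
opening: 0.997
```

```bash
python3 - <<'E'
from h import *
shot('top','t6');st()
E
python3 cmp.py c3 t0 t5 t6
```

```text
t 18.4667 p [ 0.3688 -0.3226  0.2052] yaw -130.83 F [ 0.1 -0.2  0.8] M [ 0.067  0.007 -0.007] op 1.0 j6 76.5 tau6 -0.0
```

View pics/c3.png

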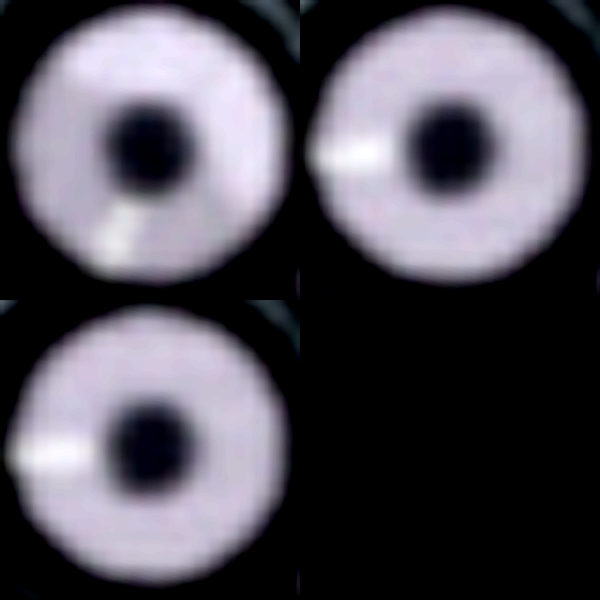

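View pics/t6_full.png

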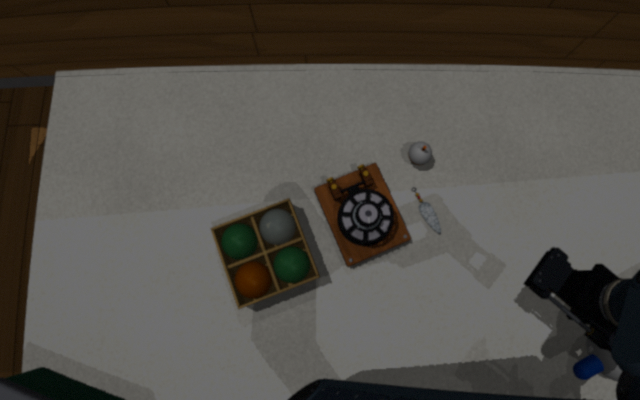

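```bash
python3 -c "
from rig import bot
print(bot.hand_in())"
```

```text
the job is handed in; nothing more can be done
None
```

I backed the drag knob off anticlockwise to its stop, tightened it six clicks clockwise, let go, moved the arm clear, and handed the job in at 18.5 s. No verdict came back.

- **Stop:** the torque rose past anything a click gives, to about 0.52 N m. That is well under the 1.3 N m that counts as forcing. I then eased the knob back to zero torque at click 0.
- **Six clicks:** turning clockwise, the torque swung from resisting to pulling six times. I let go 119.7° from click 0, with the torque at about −0.03 N m, so the knob was seated in click 6.
- **After letting go:** two top pictures 0.8 s apart show the index line staying put at about −175°. The crate, floats, spinner and bobber look as they did in the first picture, and the gripper is well clear of everything.

**One check disagreed:** the start position did not fit a whole number of clicks. Torque put it about 55° from click 0, or 2.7 clicks, not the 3 to 5 stated. The pictures showed a net turn of about 65–67°, rough to a few degrees; the side camera, with poor contrast, read a little higher. A start at exactly 3 clicks would have given 60°. The tool turn matches the picture, so I take it that the knob started off its seat. The count was made from the stop itself, so this does not affect it. I did not grip the knob again to confirm.

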